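Wind the bench timer and set it to the red tab

ROBOT

A 7-joint arm with a two-finger parallel gripper is mounted at the origin on a cart in front of the work surface, level with it; the furniture and walls round the work are solid. World frame = base frame: x ahead of the robot, y to its left, z up, the work surface at z = 0. Lengths are in m, angles in rad, forces in N, time in s.
With the tool pointing down it reaches from about 0.35 to 0.9 m from the base axis. Payload 8.1 kg.
Tool frame: the origin (TCP) lies at the very end of the fingers, on their centre line; the grasp point (between the pads) lies 19 mm behind it; z points along the fingers, y is the line along which they close (so a half turn about z gives the same grasp; the last joint's range is limited). The gripper opens to 92 mm and grips with 3 to 60 N. Pads are 19 mm wide; open, the fingers measure 130 mm over their backs; the gripper's body (75 mm by 190 mm) begins 47 mm behind the grasp point.
Start: joints at [-1.437, 0.434, 0.025, 1.573, -0.012, 1.134, -0.075], TCP at [0.147, 0.608, 0.227] pointing down, gripper open.
Joint ranges: [-2.62, 2.62], [-0.44, 2.09], [-1.27, 1.32], [0.08, 2.57], [-1.32, 4.46], [0.12, 2], [-2.74, 2.74]. Speed limits (rad/s): [2.22, 2.22, 3.01, 3.01, 3.14, 3.14, 3.14].

INTERFACE

Orientations are given as a rotation vector (axis times angle).
In Python, from plant import r gives the robot as it stands.
- The arm moves only by the tool step_arm, never from a script. Its argument "steps" is a list that holds one entry, the list of rows, each a list of 5 numbers: the closure in counts, from 0 (fully open) to 255 (shut), then the shift along the tool's x, y, z in mm, then the turn about the tool's z in rad. A call has 1 to 12 rows; each row shifts and turns the commanded pose from where the row before left it, along the tool's axes as they then stand; what a row does not reach is not made up. A row lasts 1/10 s, in which the tool goes at most 50 mm and 8.59 degrees, less where a joint would pass 70% of its speed; a pose out of reach is approached as far as the arm can. A call with a gripper value outside its range is refused whole. The fingers move at their own pace and stop on an object; the grip force is fixed at half the most. Time passes only in rows, so rows that do not move let the fingers close. It gives the time, the measured TCP pose, the force, the opening and the grip force at its end, in the units of the state.
- r.observe(): the state, without advancing time (a new reading comes with each control period).
- r.snapshot(name): name is "side" or "top" or "wrist"; returns a dict with "color" (400x640x3 uint8, red, green, blue), "intrinsics" (3x3 intrinsics, pixels), "rvec" (rotation vector, rad) and "tvec" (3), from world to camera coordinates, as OpenCV has them; the wrist camera has in their place "T_tool_cam" (4x4, takes a point from camera to tool coordinates, whose origin is the TCP and whose axes are the flange's). Camera axes: x right, y down, z forward; pixel columns grow to the right and rows downward; lengths in m; the calibration is good to about 2 mm. A picture is of the moment at which its call begins: read the wrist's pose just before it. There is no depth.
- r.close_job(): hands the job in; it is judged then, once.
The state is a dict: "time": time; "joint_positions": joint angles; "dq": joint speeds; "tau": joint torques, N m; "tcp_pos": TCP position; "ee_rot": TCP orientation; "ft_force": force on the tool from outside, world axes, zero at the start; "wrist_torque": the same for the moment, N m; "opening": opening from 0.0 (shut) to 1.0 (fully open); "grasp_force": force on a finger pad.
Only numpy, scipy, OpenCV 4.12 (cv2) and the standard library are available. Lean on these libraries where they do the work, as an engineer would, in place of code of your own. Each camera call takes 0.05 s, during which the arm holds its last target. There are 200 camera calls.

TASK

Wind the free-standing bench timer: turn its dial clockwise all the way to its stop, then back until its white pointer points at the red tab, and let go. The timer is light and its dial is stiff, so bear down on the dial while you turn it, firmly but with no more than about 30 N, so that the case neither turns nor slides nor tips on its mat. Leave the glassware around it alone.

Things in the scene. Friction and masses are not known exactly. Their poses are not given: they have to be found in the camera images.
- timer: Free-standing interval timer, about 0.3 kg: white square case 92x92 mm on four rubber feet at the corners of a 48 mm square; origin under its centre, on the mat; top face of the case 38 mm above it; x axis towards the rear of the case, z up. Without a steady press of some 8 N or more, turning the stiff dial (0.15 N m) spins the whole case; 12 to 18 N holds it well.
- timer_front (a point): Centre of the black strip on the front face of the case, 46 mm from the dial's axis, 24 mm above the timer's underside.
- dial (a joint): Angle of the timer's black dial (rad): 0 = white pointer towards the rear of the case (timer +x), grows clockwise seen from above, hard stops at 0 and at 2.0. It stays where it is left. Pushing on past the stop turns the whole case.
- dial_top (a point): Top centre of the dial's grip bar, on the dial's axis, 72 mm above the timer's underside. The bar is 14 mm thick, 48 mm long along this point's x axis and 26 mm high, and stands on a disc of 62 mm diameter whose upper face is 25 mm below this point. The white pointer line lies along +x. Disc and bar turn together.
- marker (a joint): Angle of the red tab (rad), same zero and direction as the dial: the dial points at the tab when both are equal. Between 0.9 and 1.5. Stiff, need not be touched.
- marker_tip (a point): Top of the red tab (10x7x4 mm) on the timer's top face, 39.5 mm from the dial's axis; its x axis points outward from the dial's axis.
- mat: Blue bench mat, 140x140x3 mm, fixed; origin at the centre of its underside. The timer stands on it. Mat, case and dial are rigid: once in contact, 1 mm more travel downwards can add over 20 N.
- flask: Conical glass flask with blue content, 74 mm wide, 111 mm high; origin under its centre. Leave alone.
- beaker: Small glass beaker, 52 mm wide, 70 mm high; origin under its centre. Leave alone.
- evap_dish: White porcelain dish, 90 mm wide, 48 mm high; origin under its centre. Leave alone.
- petri_dish: Small glass dish, 50 mm wide, 14 mm high; origin under its centre. Leave alone.

How it is judged:
On the way, in this order (a step that is already met when the one before it is completed fails the run):
1. the dial is wound clockwise up to its stop (within 0.08 rad) (value of joint dial above 1.92 rad), for 0.1 s.
2. the dial is turned back to the red tab (within 0.12 rad) (angle between the x axis of dial_top and the x axis of marker_tip, either way round below 0.12 rad), for 0.2 s.
At the end, for the whole second after the job is handed in: The dial's pointer is within 0.12 rad of the red tab, the case stands level and at rest on the mat, and its centre and front are within 10 mm of where they were at the start (angle between the x axis of dial_top and the x axis of marker_tip, either way round below 0.12 rad and distance of each of timer_front, timer from where it was at the start of the episode below 0.01 m and angle between timer's own z axis and vertical below 0.05 rad and linear speed of timer below 0.01 m/s); the robot touches nothing.
It fails at once if the case turned or slid: its front or its centre more than 12 mm from the start (distance of any of timer_front, timer from where it was at the start of the episode above 0.012 m).
It fails at once if the timer pressed onto the mat with more than 34 N (its own weight of 3 N included) (contact force between timer and mat above 34 N).
It fails at once if the case tipped by more than 0.15 rad (angle between timer's own z axis and vertical above 0.15 rad).
It fails at once if glassware displaced by more than 20 mm (distance of any of flask, beaker, evap_dish, petri_dish from where it was at the start of the episode above 0.02 m).
It also fails if it takes over 45 s, if anything falls off the work surface, if the arm or the gripper's body presses on something with over 40 N, if the wrist force passes 120 N, or if a joint passes its speed limit or range.

## Working session

There is one attempt and no reset: what is moved stays moved. The work goes in short steps, Python scripts to look and compute and a tool call to move; the robot and the scene stay as the last step left them, time stands still between calls to the robot, and variables do not carry over. Pictures are saved under pics/ and viewed, at most 10 in all, crops included, and the job is handed in when it is done.

Besides the shell and the picture viewer there is one more tool, called in YAML: its name, and indented under it one key for each argument. step_arm: Moves the arm, as the interface text tells. Its arguments: {"type":"object","properties":{"steps":{"type":"array"}},"required":["steps"]}

```bash
mkdir -p pics; python3 - <<'E'
from plant import r
import cv2
s=r.observe();print({k:s[k] for k in('time','tcp_pos','ee_rot','ft_force','opening')})
import numpy as np
for n in('top','side'):
    d=r.snapshot(n);cv2.imwrite(f'pics/{n}0.png',d['color'][:,:,::-1]);np.savez(f'pics/{n}0.npz',**d)
    R=cv2.Rodrigues(np.array(d['rvec'],float))[0];print(n,-R.T@np.array(d['tvec']))
E
```

```text
{'time': 0.0, 'tcp_pos': array([0.14653978, 0.60704548, 0.22594271]), 'ee_rot': array([-3.71153480e-01, -3.11953909e+00,  2.47303118e-03]), 'ft_force': array([-0.0578199 , -0.11787255, -0.7726674 ]), 'opening': 1.0002998213032768}
top [ 0.47988087 -0.14001794  0.95031323]
side [ 0.1791328  -0.74887162  0.52366001]
```

View pics/top0.png

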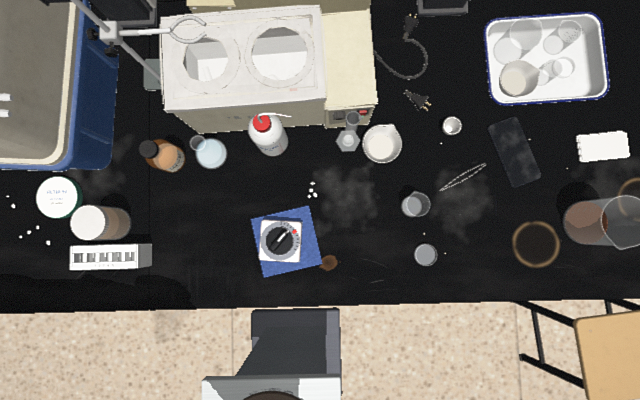

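View pics/side0.png

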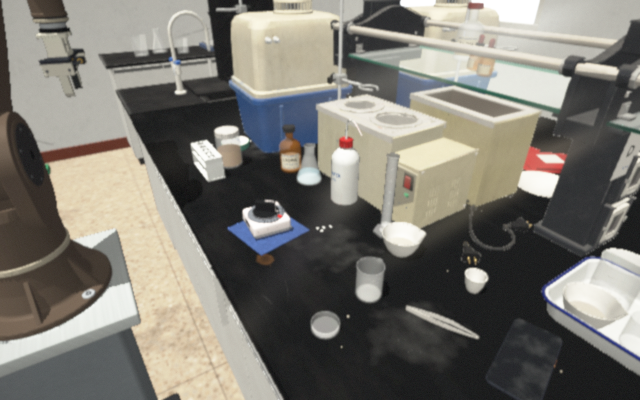

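The top view shows the blue mat at about (286,241), with the timer dial near (281,240) and the red tab near (294,232). In the side view the dial is near (265,210). Next I'll measure these and enlarge the crops.

```bash
cat >h.py <<'E'
import numpy as np,cv2
def load(n): return dict(np.load(n))
def ray(d,uv):
    R=cv2.Rodrigues(np.array(d['rvec'],float))[0];c=-R.T@np.array(d['tvec'],float)
    p=cv2.undistortPoints(np.array([[uv]],float),np.array(d['intrinsics'],float),None)[0,0]
    return c,R.T@np.r_[p,1]
def plane(d,uv,z):
    c,v=ray(d,uv);return c+v*(z-c[2])/v[2]
def tri(rays):
    A=np.zeros((3,3));b=np.zeros(3)
    for c,v in rays:
        v=v/np.linalg.norm(v);P=np.eye(3)-np.outer(v,v);A+=P;b+=P@c
    x=np.linalg.solve(A,b)
    return x,[np.linalg.norm(np.cross(x-c,v/np.linalg.norm(v))) for c,v in rays]
def blobs(m,amin=5):
    n,l,st,ce=cv2.connectedComponentsWithStats(m.astype(np.uint8))
    return [(ce[i],st[i,4],st[i,:4]) for i in range(1,n) if st[i,4]>=amin]
E
python3 - <<'E'
from h import *
ims=[]
for n,(x,y) in dict(top=(245,200),side=(225,190)).items():
    d=load(f'pics/{n}0.npz');c=d['color'][y:y+80,x:x+80].copy()
    ims.append(cv2.resize(c,(400,400),interpolation=cv2.INTER_CUBIC))
    i=c.astype(int);red=(i[...,0]>140)&(i[...,1]<110)&(i[...,2]<110)
    blue=(i[...,2]>i[...,0]+50)&(i[...,2]>90)
    for b in blobs(red,2): print(n,'red',b[0]+[x,y],b[1])
    for b in blobs(blue,100): print(n,'blue',b[0]+[x,y],b[1:])
    if n=='top': print(plane(d,(280,241),.041),plane(d,(281,240),.075),plane(d,(294,232),.045), d['intrinsics'][0,0])
cv2.imwrite('pics/c.png',np.hstack(ims)[:,:,::-1])
E
```

```text
top red [293.76923077 231.23076923] 13
top blue [296.77230971 245.20603675] (np.int32(1524), array([15,  6, 62, 71], dtype=int32))
top blue [256.70673077 229.20673077] (np.int32(208), array([ 6, 16, 14, 36], dtype=int32))
[ 0.46234879 -0.03284086  0.041     ] [ 0.46509661 -0.03905691  0.075     ] [ 0.48161438 -0.06508681  0.045     ] 404.52352512685417
side red [278.44444444 215.33333333] 9
side blue [265.86808923 236.63821532] (np.int32(1031), array([ 3, 28, 77, 37], dtype=int32))
```

View pics/c.png

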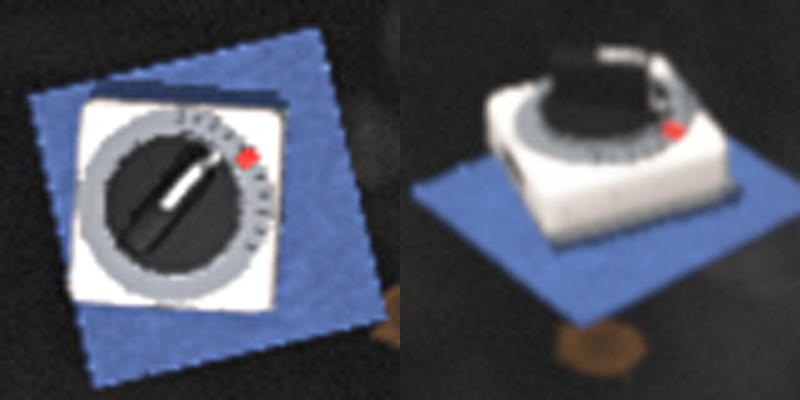

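The crop shows the case almost square to the world, with its rear towards +x. The pointer is about 0.7 rad clockwise and the red tab is at crop (247,158). I'll move over the timer now.

step_arm:
  steps:
    - [[0,-25,-30,0,0],[0,-25,-30,0,0],[0,-25,-30,0,0],[0,-25,-30,0,0],[0,-25,-30,0,0],[0,-25,-30,0,0],[0,-25,-30,0,0],[0,-25,-30,0,0],[0,-25,-30,0,0],[0,-25,-30,0,0],[0,-25,-30,0,0],[0,-25,-30,0,0]]

```text
time: 1.3
tcp_pos: [0.354, 0.1856, 0.2267]
ee_rot: [-0.371, -3.119, -0.0]
ft_force: [-0.0, 0.8, -0.4]
opening: 0.999
grasp_force: 0.0
```

step_arm:
  steps:
    - [[0,-23,-28,0,0],[0,-23,-28,0,0],[0,-23,-28,0,0],[0,-23,-28,0,0],[0,-23,-28,0,0],[0,-23,-28,0,0],[0,0,0,0,0],[0,0,0,0,0],[0,0,0,0,0]]

```text
time: 2.2
tcp_pos: [0.4479, -0.0075, 0.2265]
ee_rot: [-0.369, -3.119, -0.0]
ft_force: [-0.4, -0.5, -0.1]
opening: 0.998
grasp_force: 0.0
```

```bash
cat >>h.py <<'E'
def wrist(r,name):
    s=r.observe();d=r.snapshot('wrist')
    T=np.eye(4);T[:3,:3]=cv2.Rodrigues(np.array(s['ee_rot']))[0];T[:3,3]=s['tcp_pos']
    C=np.linalg.inv(T@np.array(d['T_tool_cam']))
    np.savez(f'pics/{name}.npz',color=d['color'],intrinsics=d['intrinsics'],rvec=cv2.Rodrigues(C[:3,:3])[0].ravel(),tvec=C[:3,3])
    cv2.imwrite(f'pics/{name}.png',d['color'][:,:,::-1]);return s
E
python3 - <<'E'
from h import *
from plant import r
s=wrist(r,'w1');print(s['tcp_pos'],s['ee_rot'],s['joint_positions'])
E
```

```text
[ 0.44793311 -0.00746923  0.22646825] [-3.69324966e-01 -3.11888589e+00 -4.29041091e-04] [-0.54339435  0.14115648  0.50483486  2.011905   -0.08101897  1.00829388
  1.33561743]
```

View pics/w1.png

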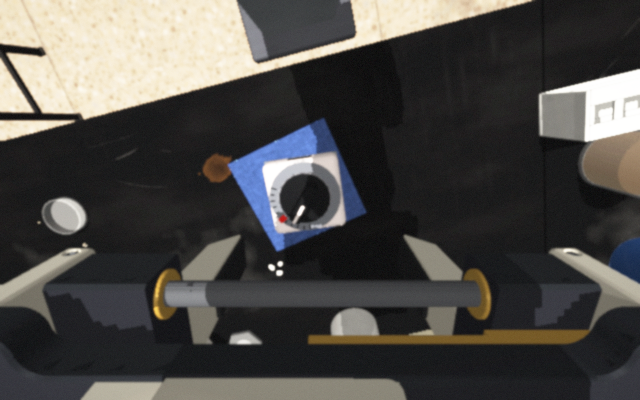

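The wrist view shows the timer at about (304,190), with the tab near (283,218) and the pointer near (298,213). I'll take a second, lower wrist view for triangulation.

step_arm:
  steps:
    - [[0,-10,-10,20,0.1],[0,-10,-10,20,0.1],[0,-10,0,20,0.1],[0,0,0,20,0.1],[0,0,0,0,0],[0,0,0,0,0],[0,0,0,0,0]]

```text
time: 2.95
tcp_pos: [0.4715, -0.0369, 0.1477]
ee_rot: [0.978, 2.984, 0.001]
ft_force: [1.2, 0.4, -0.7]
opening: 1.0
grasp_force: 0.0
```

```bash
python3 - <<'E'
from h import *
from plant import r
s=wrist(r,'w2');print(s['tcp_pos'],s['ee_rot'],s['joint_positions'])
ims=[]
for n in('w1','w2','top0'):
    d=load(f'pics/{n}.npz');i=d['color'].astype(int)
    red=(i[...,0]>140)&(i[...,1]<100)&(i[...,2]<100)
    t=tri([ray(load('pics/w1.npz'),(304,190))])if 0 else None
    for b in blobs(red,6): print(n,'red',b[0],b[1],plane(d,b[0],.045))
d=load('pics/w2.npz')
R=cv2.Rodrigues(d['rvec'])[0]
p,_=cv2.projectPoints(np.array([[.465,-.038,.075]]),d['rvec'],d['tvec'],d['intrinsics'],None)
u,v=p[0,0].astype(int);print(u,v)
x0,y0=max(0,u-75),max(0,v-75);print(x0,y0)
cv2.imwrite('pics/c2.png',cv2.resize(d['color'][y0:y0+150,x0:x0+150,::-1],(600,600),interpolation=cv2.INTER_CUBIC))
E
```

```text
[ 0.47146833 -0.03692102  0.14766842] [9.78191597e-01 2.98440988e+00 1.33117392e-03] [-0.48695294  0.30243595  0.5689899   2.06775043 -0.22044545  0.82786343
  1.14874765]
w1 red [282.56097561 218.17073171] 41 [ 0.48414627 -0.06606009  0.045     ]
w2 red [600.  196.5] 10 [0.6232514  0.17400833 0.045     ]
w2 red [304.61538462 226.90769231] 65 [ 0.48437264 -0.06633445  0.045     ]
top0 red [362.86666667 110.8       ] 15 [ 0.75239147 -0.22837454  0.045     ]
top0 red [261.11398964 122.57512953] 193 [0.73294796 0.00440241 0.045     ]
top0 red [293.66666667 230.88888889] 9 [ 0.48411218 -0.06439754  0.045     ]
315 204
240 129
```

View pics/c2.png

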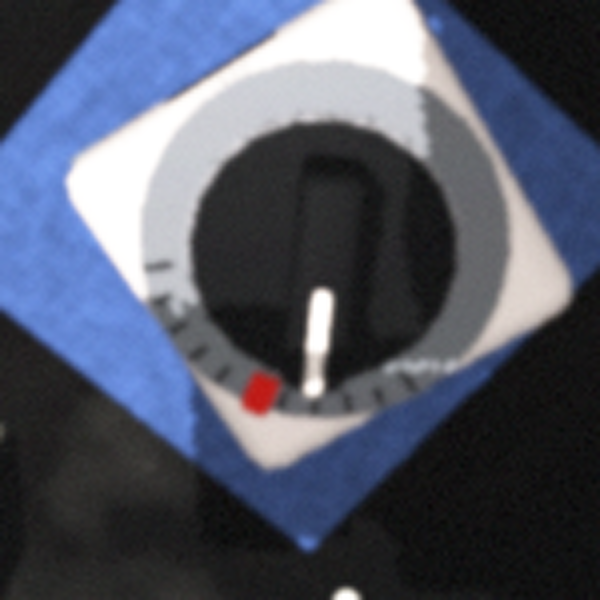

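The crop shows the dial disc centred near (323,250), the bar running almost vertically, the pointer from (322,293) to (313,390) and the tab at (261,394).

```bash
python3 - <<'E'
from h import *
W1,W2,T,S=[load(f'pics/{n}.npz') for n in('w1','w2','top0','side0')]
t=tri([ray(W1,(282.56,218.17)),ray(W2,(304.6,226.9)),ray(T,(293.7,231)),ray(S,(278.4,215.3))]);print('tab',t)
def P(u,v,z):return plane(W2,(240+u/4,129+v/4),z)
def circ(pts,z):
    q=np.array([P(u,v,z) for u,v in pts]);A=np.c_[2*q[:,:2],np.ones(len(q))]
    s=np.linalg.lstsq(A,(q[:,:2]**2).sum(1),rcond=None)[0];return s[:2],np.sqrt(s[2]+s[:2]@s[:2])
print('ring',circ([(142,235),(508,240),(325,60),(168,150),(482,145),(200,105),(460,105),(330,415),(400,400)],.041))
print('disc',circ([(190,250),(457,245),(323,121),(213,160),(427,165),(222,335),(430,330),(260,370)],.05))
for z in(.075,):
    a,b=P(322,293,z),P(317,355,z);e=P(313,390,.05)
    print('ptr',a,b,e)
# white pointer blob in the top view / w1
for n,d,(x0,y0,x1,y1) in(('top',T,(272,228,291,248)),('w1',W1,(284,196,310,230))):
    g=d['color'][y0:y1,x0:x1].astype(int).min(2)
    for b in blobs(g>150,4): print(n,b[0]+[x0,y0],b[1],b[2])
tc=t[0]
print('bar far edge',P(303,170,.075),P(360,170,.075),'case cnr',[P(*c,.041).round(4) for c in((68,180),(275,470),(572,290))])
E
```

```text
tab (array([ 0.48391644, -0.06557825,  0.04559013]), [np.float64(0.0003391610764511143), np.float64(0.0005991309665519903), np.float64(0.0010603764778457307), np.float64(0.00045364986746008996)])
ring (array([ 0.46544674, -0.03202551]), np.float64(0.04325025207980783))
disc (array([ 0.46449202, -0.03274885]), np.float64(0.031003879444935045))
ptr [ 0.4655682  -0.03335868  0.075     ] [ 0.47601006 -0.0423678   0.075     ] [ 0.49016569 -0.05422125  0.05      ]
top [288.75 229.75] 12 [15  0  4  5]
top [280.81818182 237.13636364] 22 [5 5 8 9]
w1 [299.08955224 212.52238806] 67 [ 9  9 12 18]
w1 [288.15909091 227.38636364] 44 [ 0 28 13  6]
bar far edge [ 0.44242114 -0.02103027  0.075     ] [ 0.44920082 -0.01181575  0.075     ] case cnr [array([ 0.4176, -0.0709,  0.041 ]), array([ 0.5049, -0.077 ,  0.041 ]), array([0.509 , 0.0083, 0.041 ])]
```

step_arm:
  steps:
    - [[160,8,-0.5,0,0.07],[160,0,0,20,0],[160,0,0,20,0],[160,0,0,0,0],[160,0,0,0,0],[160,0,0,0,0],[160,0,0,0,0],[160,0,0,0,0]]

```text
time: 3.8
tcp_pos: [0.4648, -0.0331, 0.1074]
ee_rot: [1.087, 2.947, 0.001]
ft_force: [0.3, -0.3, 0.0]
opening: 0.387
grasp_force: 0.0
```

```bash
python3 - <<'E'
from h import *
from plant import r
s=wrist(r,'w3');print(s['tcp_pos'],s['ee_rot'],s['joint_positions'][6],s['opening'],s['ft_force'])
cv2.imwrite('pics/c3.png',load('pics/w3.npz')['color'][100:400,120:520,::-1])
E
```

```text
[ 0.46480134 -0.03311999  0.10738118] [1.08684780e+00 2.94652398e+00 1.19177667e-03] 1.1272776329985752 0.38702234199597096 [ 0.2872742  -0.34221514  0.03981738]
```

View pics/c3.png

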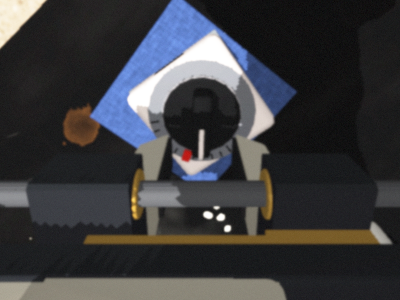

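The bar is centred between the fingers and aligned with them. I'll descend in stages.

step_arm:
  steps:
    - [[180,0,0,15,0],[180,0,0,15,0],[180,0,0,10,0],[180,0,0,5,0],[180,0,0,5,0],[180,0,0,0,0],[180,0,0,0,0],[180,0,0,0,0]]

```text
time: 4.65
tcp_pos: [0.4647, -0.0332, 0.0571]
ee_rot: [1.087, 2.947, 0.001]
ft_force: [0.6, 0.0, 0.1]
opening: 0.293
grasp_force: 0.0
```

step_arm:
  steps:
    - [[200,0,0,1,0],[210,0,0,1,0],[215,0,0,0,0],[220,0,0,0,0],[225,0,0,0,0],[230,0,0,0,0],[235,0,0,0,0],[240,0,0,0,0],[240,0,0,0,0],[240,0,0,0,0]]

```text
time: 5.65
tcp_pos: [0.4643, -0.0331, 0.0547]
ee_rot: [-1.087, -2.947, -0.0]
ft_force: [0.1, 1.3, -0.6]
opening: 0.151
grasp_force: 29.9
```

Gripped at 13.9 mm, which is the bar's thickness. I'll press down gently now.

step_arm:
  steps:
    - [[240,0,0,0.3,0],[240,0,0,0,0],[240,0,0,0,0]]

```text
time: 5.95
tcp_pos: [0.4644, -0.0331, 0.0547]
ee_rot: [1.088, 2.947, 0.001]
ft_force: [-0.7, 0.3, 5.6]
opening: 0.149
grasp_force: 29.9
```

step_arm:
  steps:
    - [[240,0,0,0.2,0],[240,0,0,0,0],[240,0,0,0,0]]

```text
time: 6.25
tcp_pos: [0.4644, -0.0331, 0.0546]
ee_rot: [1.087, 2.947, 0.001]
ft_force: [-1.7, -0.2, 9.0]
opening: 0.147
grasp_force: 29.9
```

step_arm:
  steps:
    - [[240,0,0,0.3,0],[240,0,0,0,0],[240,0,0,0,0]]

```text
time: 6.55
tcp_pos: [0.4644, -0.0331, 0.0546]
ee_rot: [1.088, 2.947, 0.001]
ft_force: [-3.3, 0.6, 13.6]
opening: 0.149
grasp_force: 29.9
```

step_arm:
  steps:
    - [[240,0,0,0,0.05],[240,0,0,0,0.05],[240,0,0,0,0.05]]

```text
time: 6.85
tcp_pos: [0.4644, -0.0332, 0.0546]
ee_rot: [-1.308, -2.856, -0.001]
ft_force: [-3.5, 0.4, 14.0]
opening: 0.152
grasp_force: 30.0
```

step_arm:
  steps:
    - [[240,0,0,0,0.08],[240,0,0,0,0.08],[240,0,0,0,0.08],[240,0,0,0,0.08]]

```text
time: 7.25
tcp_pos: [0.4643, -0.0332, 0.0546]
ee_rot: [-1.748, -2.61, -0.001]
ft_force: [-4.6, -0.3, 14.8]
opening: 0.157
grasp_force: 30.0
```

```bash
python3 - <<'E'
from plant import r
s=r.observe();print(s['ft_force'],s['wrist_torque'],s['joint_positions'],s['ee_rot'])
E
```

```text
[-4.60519765 -0.26094069 14.77892741] [0.03365501 1.05331853 0.15262982] [-0.50935374  0.47648624  0.62400868  2.17572561 -0.47773961  0.62424556
  0.84802714] [-1.74802597e+00 -2.60999936e+00 -1.11641063e-03]
```

The wrist torque of 0.153 N m shows the dial itself is turning. I'll relieve the small sideways load and continue.

step_arm:
  steps:
    - [[240,0.1,-0.2,0,0.06],[240,0,0,0,0.08],[240,0,0,0,0.08]]

```text
time: 7.55
tcp_pos: [0.4642, -0.0332, 0.0546]
ee_rot: [-2.024, -2.403, -0.001]
ft_force: [-4.9, 0.2, 14.0]
opening: 0.15
grasp_force: 30.0
```

step_arm:
  steps:
    - [[240,0,0,0,0.08],[240,0,0,0,0.08],[240,0,0,0,0.08]]

```text
time: 7.85
tcp_pos: [0.4641, -0.0332, 0.0546]
ee_rot: [-2.297, -2.143, -0.001]
ft_force: [-3.9, 0.4, 16.5]
opening: 0.154
grasp_force: 30.0
```

```bash
cat >o.py <<'E'
from plant import r
import numpy as np
s=r.observe();e=s['ee_rot'];h=(np.pi-2*np.arctan2(e[1],e[0]))%np.pi
print(s['ft_force'].round(1),'tz',s['wrist_torque'][2].round(3),'world cw',h.round(3),'j7',s['joint_positions'][6].round(2))
E
python3 o.py
```

```text
[-3.9  0.4 16.5] tz 0.17 world cw 1.64 j7 0.51
```

step_arm:
  steps:
    - [[240,0,0,0,0.08],[240,0,0,0,0.08],[240,0,0,0,0.08],[240,0,0,0,0.08],[240,0,0,0,0.04]]

```text
time: 8.35
tcp_pos: [0.464, -0.0332, 0.0545]
ee_rot: [-2.643, -1.697, -0.001]
ft_force: [-5.1, 1.0, 16.7]
opening: 0.15
grasp_force: 30.0
```

```bash
python3 o.py
```

```text
[-5.1  1.  16.7] tz 0.146 world cw 2.0 j7 0.24
```

step_arm:
  steps:
    - [[240,0,0,0,0.03],[240,0,0,0,0]]

```text
time: 8.55
tcp_pos: [0.464, -0.0332, 0.0546]
ee_rot: [-2.667, -1.66, -0.001]
ft_force: [-4.2, 0.8, 17.8]
opening: 0.148
grasp_force: 29.9
```

```bash
python3 o.py
```

```text
[-4.2  0.8 17.8] tz -0.019 world cw 2.028 j7 0.22
```

step_arm:
  steps:
    - [[240,0,0,0,0.03],[240,0,0,0,0]]

```text
time: 8.75
tcp_pos: [0.464, -0.0332, 0.0545]
ee_rot: [-2.691, -1.62, -0.001]
ft_force: [-5.7, 0.8, 17.7]
opening: 0.148
grasp_force: 30.0
```

```bash
python3 o.py
```

```text
[-5.7  0.8 17.7] tz 0.078 world cw 2.058 j7 0.2
```

step_arm:
  steps:
    - [[240,0,0,0,0.03]]

```text
time: 8.85
tcp_pos: [0.4643, -0.0332, 0.0546]
ee_rot: [-2.714, -1.581, -0.001]
ft_force: [-3.0, 1.0, 14.2]
opening: 0.151
grasp_force: 30.0
```

```bash
python3 o.py
```

```text
[-3.   1.  14.2] tz 0.303 world cw 2.087 j7 0.17
```

step_arm:
  steps:
    - [[240,0,0,0,0.03]]

```text
time: 8.95
tcp_pos: [0.4646, -0.0333, 0.0546]
ee_rot: [2.739, 1.539, 0.002]
ft_force: [-2.0, 0.4, 13.3]
opening: 0.151
grasp_force: 30.0
```

```bash
python3 o.py; python3 -c "
from h import *
from plant import r
wrist(r,'w4');cv2.imwrite('pics/c4.png',cv2.resize(load('pics/w4.npz')['color'][120:320,220:420,::-1],(600,600)))"
```

```text
[-2.   0.4 13.3] tz 0.25 world cw 2.118 j7 0.15
```

The torque jumped to 0.30 N m, so the stop is reached. Now I'll turn back.

step_arm:
  steps:
    - [[240,0,0,0,-0.05],[240,0,0,0,-0.08],[240,0,0,0,-0.08],[240,0,0,0,-0.08],[240,0,0,0,-0.08]]

```text
time: 9.5
tcp_pos: [0.4647, -0.0334, 0.0546]
ee_rot: [2.405, 2.02, 0.002]
ft_force: [-1.9, 0.5, 12.4]
opening: 0.149
grasp_force: 29.9
```

```bash
python3 o.py
```

```text
[-1.9  0.5 12.4] tz -0.146 world cw 1.744 j7 0.43
```

step_arm:
  steps:
    - [[240,0,0,0,-0.08],[240,0,0,0,-0.08],[240,0,0,0,-0.08],[240,0,0,0,-0.08]]

```text
time: 9.9
tcp_pos: [0.4648, -0.0334, 0.0546]
ee_rot: [2.052, 2.377, 0.002]
ft_force: [-2.7, 0.6, 11.1]
opening: 0.149
grasp_force: 29.9
```

```bash
python3 o.py
```

```text
[-2.7  0.6 11.1] tz -0.138 world cw 1.424 j7 0.67
```

step_arm:
  steps:
    - [[240,0,0,0.2,0],[240,0,0,0,-0.06],[240,0,0,0,-0.06],[240,0,0,0,-0.06],[240,0,0,0,-0.06],[240,0,0,0,-0.05],[240,0,0,0,0]]

```text
time: 10.6
tcp_pos: [0.4649, -0.0333, 0.0546]
ee_rot: [1.689, 2.648, 0.002]
ft_force: [-2.4, 0.5, 14.6]
opening: 0.15
grasp_force: 29.9
```

```bash
python3 o.py; python3 - <<'E'
from h import *
from plant import r
d=r.snapshot('top');np.savez('pics/top1.npz',**d)
wrist(r,'w5');w=load('pics/w5.npz')
a=cv2.resize(d['color'][200:280,245:325],(400,400),interpolation=cv2.INTER_CUBIC)
p,_=cv2.projectPoints(np.array([[.4648,-.0325,.06]]),w['rvec'],w['tvec'],w['intrinsics'],None);u,v=p[0,0].astype(int);print(u,v)
y0=max(0,v-100);c=w['color'][y0:y0+200,u-100:u+100];print(y0,u-100)
cv2.imwrite('pics/c5.png',np.hstack([a,cv2.resize(c,(400,400),interpolation=cv2.INTER_CUBIC)])[:,:,::-1])
E
```

```text
[-2.4  0.5 14.6] tz -0.003 world cw 1.136 j7 0.88
321 253
153 221
```

View pics/c5.png

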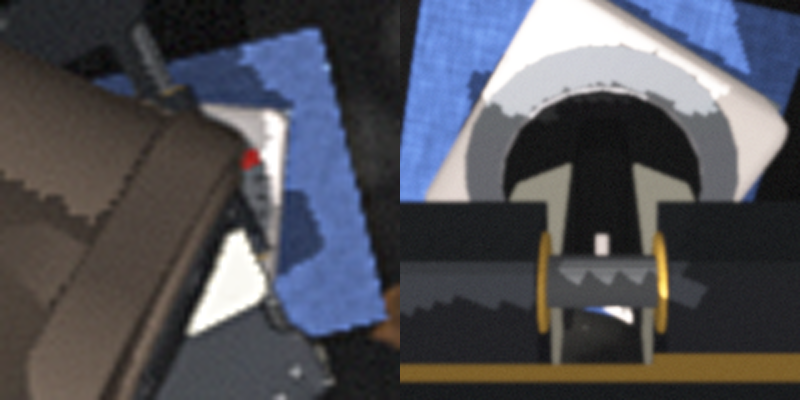

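The tab is at crop (250,157) in the top view, so it moved slightly clockwise, while the pointer is hidden by the hand. I'll measure the tab's new angle.

```bash
python3 - <<'E'
from h import *
for n in('top0','top1'):
    d=load(f'pics/{n}.npz');c=d['color'][200:280,245:325].astype(int)
    w=np.clip(c[...,0]-np.maximum(c[...,1],c[...,2])-40,0,None);w[:20]=0;w[45:]=0;w[:,:35]=0;w[:,60:]=0
    y,x=np.mgrid[:80,:80];u=((w*x).sum()/w.sum()+245,(w*y).sum()/w.sum()+200)
    p=plane(d,u,.0455);print(n,np.round(u,2),p, np.arctan2(-(p[1]+.0325),p[0]-.4648))
E
```

```text
top0 [293.99 231.18] [ 0.48345201 -0.0651396   0.0455    ] 1.0516314948718373
top1 [294.68 231.35] [ 0.48301893 -0.06669013  0.0455    ] 1.0811988456765917
```

step_arm:
  steps:
    - [[240,0,0,0,-0.05],[240,0,0,0,0],[240,0,0,0,0]]

```text
time: 11.0
tcp_pos: [0.4649, -0.0333, 0.0546]
ee_rot: [1.624, 2.688, 0.002]
ft_force: [-2.0, 1.3, 15.0]
opening: 0.149
grasp_force: 29.9
```

```bash
python3 o.py
```

```text
[-2.   1.3 15. ] tz -0.003 world cw 1.087 j7 0.92
```

step_arm:
  steps:
    - [[240,0,0,-0.3,0],[240,0,0,-0.2,0],[235,0,0,0,0],[225,0,0,0,0],[215,0,0,0,0],[200,0,0,0,0],[180,0,0,0,0],[180,0,0,0,0],[180,0,0,0,0]]

```text
time: 11.9
tcp_pos: [0.4639, -0.0331, 0.0541]
ee_rot: [-1.624, -2.689, 0.0]
ft_force: [1.0, 0.2, -1.2]
opening: 0.295
grasp_force: 0.0
```

step_arm:
  steps:
    - [[180,0,0,-4,0],[180,0,0,-10,0],[180,0,0,-20,0],[180,0,0,-20,0],[100,0,0,-20,0],[0,0,0,-20,0],[0,-10,0,0,0],[0,0,0,0,0],[0,0,0,0,0],[0,0,0,0,0]]

```text
time: 12.9
tcp_pos: [0.4681, -0.042, 0.1475]
ee_rot: [-1.624, -2.688, 0.002]
ft_force: [0.5, 0.3, -0.2]
opening: 0.763
grasp_force: 0.0
```

```bash
python3 o.py; python3 - <<'E'
from h import *
from plant import r
s=wrist(r,'w6');print(s['tcp_pos']);w=load('pics/w6.npz')
p,_=cv2.projectPoints(np.array([[.4648,-.0325,.06]]),w['rvec'],w['tvec'],w['intrinsics'],None);u,v=p[0,0].astype(int)
y0=max(0,v-75);print(u-75,y0)
cv2.imwrite('pics/c6.png',cv2.resize(w['color'][y0:y0+150,u-75:u+75,::-1],(600,600),interpolation=cv2.INTER_CUBIC))
E
```

```text
[ 0.5  0.3 -0.2] tz 0.039 world cw 1.087 j7 0.79
[ 0.46809493 -0.04199943  0.14751301]
248 118
```

View pics/c6.png

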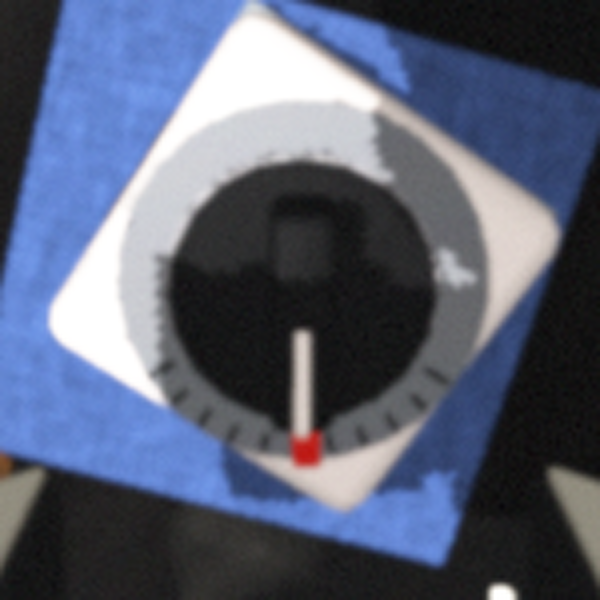

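The pointer at (302,430) meets the tab at (307,448), about 0.02 rad off. The case has barely moved and the hand is clear, so I'll hand in.

```bash
python3 -c "
from plant import r
print(r.close_job())"
```

```text
the job is handed in; nothing more can be done
None
```

I wound the dial clockwise to its stop, turned it back to within about 0.02 rad of the red tab, and let go; the case shifted only about 2 mm, and the job is handed in (no verdict was shown).

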